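# Switch on the pulse supply and hold the tweezer electrodes at the marked gap

### The job

Get the tweezer electrodes ready for a pulse: first turn the rotary isolator on top of the pulse supply clockwise from off to its on detent, leaving the tweezers in their rest until that is done. Then take the sprung tweezers by their two finger pads, lift them level about 10 cm straight out of the rest, and squeeze them until the nose of the plain arm is in line with the marker post on the gap bar; the noses must never be squeezed together. Finish while still holding the tweezers up, steady at that gap (do not put them down or let go), with the isolator on and the other lab things left where they are.

Things in the scene. Friction and masses are not known exactly. Their poses are not given: they have to be found in the camera images.
- isolator_grip (a point): Grip point of the isolator handle, on its vertical turning axis, 99.5 mm above the bench: a black bar 50 x 16 x 28 mm, top 13 mm above this point, foot 14 mm below. x runs along the bar (16 mm wide across y), z up; the axes turn with it. A white line on top marks its -x end.
- supply: Fixed grey pulse supply box, 170 (x) x 150 x 75 mm high, origin on the bench under the isolator's axis; the isolator stands on its top. Two black ticks on top show the off and on directions of the handle's white line.
- isolator (a joint): Angle of the isolator handle, rad: 0 = off, 1.05 = on (hard stops at both), growing clockwise seen from above. A detent spring (about 0.07 N m) pulls it back to off below half-way and on to 1.05 past half-way.
- tweezers_grip (a point): Centre of the loose tweezers (about 90 g, balanced here), midway between their finger pads, half-way up; 51 mm above the bench at the start. x points to the noses (50 mm ahead), y to the left arm, z up. Black pads 36 mm long, 20 mm high, middle at this x, on the outsides of the arms: relaxed, 47 mm over their outer faces. A black spine block 24 mm wide lies 80 to 114 mm behind.
- left_arm (a joint): Angle of the left arm (steel, 4 mm thick, 12 mm high, carries the gap bar) about its upright hinge, 80 mm behind and 8 mm left of tweezers_grip; rad. 0 = relaxed, slanting outwards by 0.12 rad; grows as it is squeezed inwards, at most 0.17. Sprung: about 5 N at the pad to start, 10 N at 0.1 rad.
- right_arm (a joint): The same for the right (plain) arm, hinged 8 mm right. Nose gap, centre to centre, in m = 0.0472 - 0.130 x (left_arm + right_arm).
- gap_marker (a joint): Nose gap that is wanted, m (0.019 to 0.034): distance of the marker post along the gap bar from the centre line of the left nose. It stays where it is in a run. The tweezers are at the marked gap when the nose gap equals it.
- left_nose (a point): End of the left arm's nose (4 mm wide, 6 mm high), on its centre line. The gap bar (aluminium, 54 mm long, 5 mm wide) is fixed to this nose and crosses in front of both noses.
- right_nose (a point): End of the right (plain) arm's nose (4 mm wide, 6 mm high), on its centre line.
- marker_post (a point): Middle of the marker post, a brass post 3 mm wide standing about 18 mm up from the gap bar on a 6 mm foot, 6.5 mm beyond the nose ends. Its y axis lies along the gap bar.
- rest: Fixed grey plastic rest; origin on the bench under tweezers_grip at the start, x along the tweezers. Base plate 200 x 100 x 8 mm; a 45 mm high bar under the arms 29 to 39 mm ahead of the origin and a 45 mm high saddle with 8 mm cheeks under the spine, 85 to 115 mm behind. Free room under and beside the pads.
- tube_rack: Bystander: white rack 85 x 125 x 28 mm with a few small tubes standing to 45 mm; origin under its centre.
- beaker: Bystander: glass beaker 64 mm across, 75 mm high; origin under its centre.
- reagent: Bystander: amber bottle 60 mm across, 130 mm high; origin under its centre.
- tip_box: Bystander: grey box with a clear lid 120 x 85 x 62 mm; origin under its centre.
Mind the look-alikes: they are no part of the job. Of the things that look like the part that bears tweezers_grip, the smaller one is meant.

How it is judged:
On the way, in this order (a step that is already met when the one before it is completed fails the run):
1. the isolator is at on while the tweezers still lie in their rest (value of joint isolator above 0.92 rad and distance of tweezers_grip from where it was at the start of the episode below 0.02 m), for 0.2 s.
2. the tweezers are lifted out of the rest (height (world z) of tweezers_grip above 0.11 m), for 0.2 s.
At the end, for the whole second after the job is handed in: Isolator on (over 0.92 rad); tweezers in the fingers (over 1 N), centre over 110 mm above the bench, off the rest, level within 0.3 rad, under 30 mm/s; plain nose within 2.5 mm of the marker post along the gap bar, all through the last second while the robot holds (value of joint isolator above 0.92 rad and height (world z) of tweezers_grip above 0.11 m and y of right_nose in the frame of marker_post between -0.0025 and 0.0025 m and angle between tweezers_grip's own z axis and vertical below 0.3 rad and contact force between the fingers and tweezers above 1 N and contact force between tweezers and rest below 0.2 N and linear speed of tweezers below 0.03 m/s); the arm keeps its last pose, push and grip.
It fails at once if the noses are squeezed together (less than 7 mm between their centre lines) (distance between left_nose and right_nose below 0.007 m).
It fails at once if the tube rack is pushed away by over 30 mm or knocked over (distance of tube_rack from where it was at the start of the episode above 0.03 m or angle between tube_rack's own z axis and vertical above 0.5 rad).
It fails at once if the beaker is pushed away by over 30 mm or knocked over (distance of beaker from where it was at the start of the episode above 0.03 m or angle between beaker's own z axis and vertical above 0.5 rad).
It fails at once if the amber bottle is pushed away by over 30 mm or knocked over (distance of reagent from where it was at the start of the episode above 0.03 m or angle between reagent's own z axis and vertical above 0.5 rad).
It fails at once if the tip box is pushed away by over 30 mm or knocked over (distance of tip_box from where it was at the start of the episode above 0.03 m or angle between tip_box's own z axis and vertical above 0.5 rad).
It also fails if it takes over 48 s, if anything falls off the work surface, if the arm or the gripper's body presses on something with over 40 N, if the wrist force passes 120 N, or if a joint passes its speed limit or range.

### The arm

A 6-joint arm with a two-finger parallel gripper is mounted at the origin on the work surface. World frame = base frame: x ahead of the robot, y to its left, z up, the work surface at z = 0. Lengths are in m, angles in rad, forces in N, time in s.
With the tool pointing down it reaches from about 0.275 to 0.85 m from the base axis. Payload 19 kg.
Tool frame: the origin (TCP) lies on the centre line of the jaws, within the pads' length; the fingertips stand 19 mm ahead of it and the grasp point (between the pads) is the TCP; z points along the fingers, x is the direction in which the jaws open and shut, and the axes are right-handed (so a half turn about z gives the same grasp; the last joint's range is limited). The gripper opens to 85 mm and grips with 20 to 120 N. Pads are 22 mm wide; open, the fingers measure 114 mm over their backs; the gripper's body (76 mm by 85 mm) begins 54 mm behind the grasp point. The pads swing forward as they close: fully open they stand 13 mm farther back than shut.
Start: joints at [-1.397, 0.15, 1.437, -0, 1.554, -0.134], TCP at [0.174, -0.548, 0.25] pointing down, gripper open.
Joint ranges: [-2.8, 2.8], [-0.68, 2.1], [0.12, 2.68], [-1.39, 4.53], [0.16, 2.79], [-2.81, 2.81]. Speed limits (rad/s): [1.89, 1.89, 2.22, 3.01, 3.01, 3.01].

### API

Orientations are given as a unit quaternion [w, x, y, z].
In Python, from rig import * gives the robot as it stands.
- The arm moves only by the tool servo_tool, never from a script. Its argument "plan" is text: rows parted by semicolons, each of 5 numbers parted by spaces: the gripper's target within -1 to 1 (fully open at 1, half-way at 0, shut at -1), then the shift along the tool's x, y, z in cm, then the turn about the tool's z in rad. A call has exactly 5 rows; each row is the pose to reach, as a shift and turn from the pose commanded when the call began, along the tool's axes at that moment; what a row does not reach only later rows make up. A row lasts 1/10 s, in which the tool goes at most 50 mm and 8.59 degrees, less where a joint would pass 70% of its speed; a pose out of reach is approached as far as the arm can. A call with a gripper value outside its range is refused whole. The fingers move at their own pace and stop on an object; the grip force is fixed at half the most. Time passes only in rows, so rows that repeat a pose let the fingers close, or fill a call up. It gives the time, the measured TCP pose, the force and the opening at its end, in the units of the state.
- read_state(): the state, without advancing time (a new reading comes with each control period).
- read_camera(name): name is "scene" or "side" or "wrist"; returns the picture (420x560x3 uint8, red, green, blue); there is no depth.
- calibration(name): a dict with "vertical_fov" (degrees; the focal length in pixels is half the picture's height over the tangent of half this angle, whatever the lens; pixels are square), "cx", "cy" (the principal point, pixels), "eye" and "orientation" of the camera in the world; the wrist camera has in their place "T_tool_cam" (4x4, takes a point from camera to tool coordinates, whose origin is the TCP and whose axes are the tool frame's). Camera axes: x right, y down, z forward; pixel columns grow to the right and rows downward; lengths in m; the calibration is good to about 2 mm. A picture is of the moment at which its call begins: read the wrist's pose just before it. calibration takes no time and is no camera call.
- close_job(): hands the job in, once; it reports no verdict.
The state is a dict: "clock": time; "qpos": joint angles; "dq": joint speeds; "effort": joint torques, N m; "tool_pos": TCP position; "tcp_rot": TCP orientation; "force": force on the tool from outside, world axes, zero at the start; "moment": the same for the moment, N m; "width": finger opening in m.
Only numpy, scipy, OpenCV 4.12 (cv2) and the standard library are available. Lean on these libraries where they do the work, as an engineer would, in place of code of your own. Each camera call takes 0.05 s, during which the arm holds its last target.

## Working session

There is one attempt and no reset: what is moved stays moved. The work goes in short steps, Python scripts to look and compute and a tool call to move; the robot and the scene stay as the last step left them, time stands still between calls to the robot, and variables do not carry over. Pictures are saved under pics/ and viewed, and the job is handed in when it is done.

Besides the shell and the picture viewer there is one more tool, called after ">>>" as name(argument=value, ...) on one line, values as JSON. servo_tool: Moves the arm, as the interface text tells. Its arguments: {"type":"object","properties":{"plan":{"type":"string"}},"required":["plan"]}

```bash
mkdir -p pics; python3 - <<'E'
from rig import *
import cv2
s=read_state(); print(s)
for n in ["scene","side","wrist"]:
    im=read_camera(n); cv2.imwrite(f"pics/{n}0.png",im[:,:,::-1]); print(n,calibration(n))
E
```

```text
{'clock': 0.0, 'qpos': array([-1.39697940e+00,  1.50970809e-01,  1.43805313e+00, -7.88304882e-06,
        1.55376773e+00, -1.34066329e-01]), 'dq': array([-0.00087123,  0.00019096, -0.00026423, -0.00138862,  0.00103319,
       -0.0002064 ]), 'effort': array([-2.46772261e-04, -7.13051891e+01, -5.70872712e+01, -3.21795587e-04,
        8.68021685e-03, -1.29734617e-04]), 'tool_pos': array([ 0.17415238, -0.54775625,  0.24967309]), 'tcp_rot': array([-4.12567312e-04,  8.07168438e-01, -5.90320890e-01, -4.34989366e-04]), 'force': array([ 0.46210837,  0.95235649, -0.56330348]), 'moment': array([-0.02070458,  0.02628194, -0.00307675]), 'width': 0.08575623300171836}
scene {'vertical_fov': 47.76599528368086, 'cx': 279.8019597860847, 'cy': 203.07952152740938, 'eye': array([1.31418126, 0.89833691, 1.05970525]), 'orientation': array([-0.15107347,  0.31037356,  0.84921271, -0.39960334])}
side {'vertical_fov': 53.59147778417213, 'cx': 285.24656997030064, 'cy': 210.2219011838682, 'eye': array([0.13814391, 0.80296437, 0.93459545]), 'orientation': array([ 0.09564256, -0.21104065,  0.89020528, -0.39223578])}
wrist {'vertical_fov': 70.91048090371285, 'cx': 279.0104174299539, 'cy': 213.5274787409369, 'T_tool_cam': array([[ 9.99999285e-01,  1.18292627e-03, -1.77001496e-04,
        -6.35168122e-04],
       [-1.07527201e-03,  9.53900020e-01,  3.00122634e-01,
        -7.65980640e-02],
       [ 5.23864679e-04, -3.00122229e-01,  9.53900610e-01,
        -1.23469325e-01],
       [ 0.00000000e+00,  0.00000000e+00,  0.00000000e+00,
         1.00000000e+00]])}
```

View pics/scene0.png

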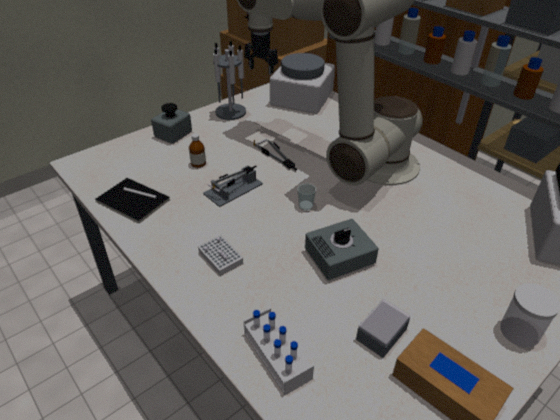

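View pics/side0.png

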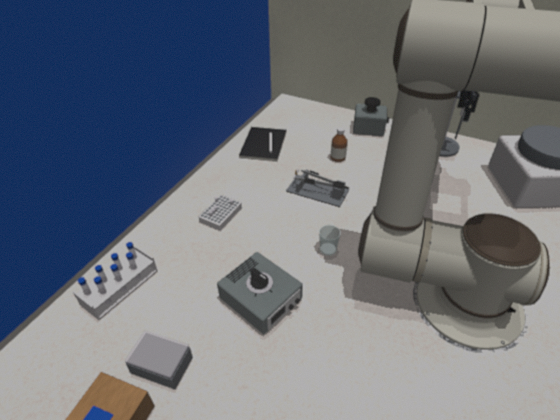

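View pics/wrist0.png

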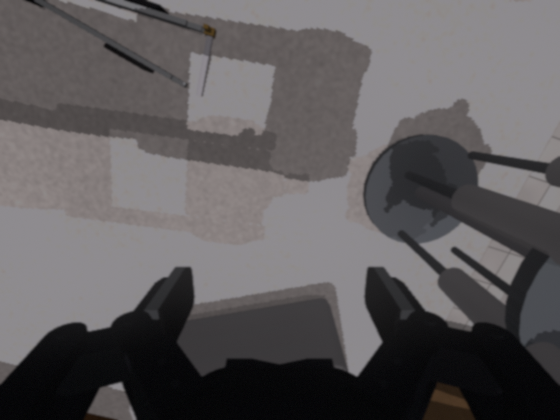

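Candidates for the tweezers: the pair in the grey rest (scene 235,182; side 318,185) and the larger loose pair on the bench (scene 275,152). I choose the one in the rest. For the isolator there is the handle on the grey supply (scene 343,238; side 260,280) and a knob on a grey block (scene 170,112). I choose the one on the supply, which has ticks. Next, close crops of both.

```bash
cat > h.py <<'E'
import numpy as np, cv2
from scipy.spatial.transform import Rotation as R
from rig import *
def rot(q): return R.from_quat([q[1],q[2],q[3],q[0]]).as_matrix()
def campose(n,s=None):
    c=calibration(n); f=210/np.tan(np.radians(c["vertical_fov"])/2)
    if n=="wrist":
        T=np.eye(4);T[:3,:3]=rot(s["tcp_rot"]);T[:3,3]=s["tool_pos"];T=T@c["T_tool_cam"];return f,c["cx"],c["cy"],T[:3,3],T[:3,:3]
    return f,c["cx"],c["cy"],np.array(c["eye"]),rot(c["orientation"])
def ray(P,u,v):
    f,cx,cy,e,M=P; d=M@np.array([(u-cx)/f,(v-cy)/f,1]); return e,d
def onz(P,u,v,z):
    e,d=ray(P,u,v); return e+d*(z-e[2])/d[2]
def proj(P,p):
    f,cx,cy,e,M=P; c=M.T@(np.array(p)-e); return c[0]/c[2]*f+cx,c[1]/c[2]*f+cy
def tri(P1,a,P2,b):
    e1,d1=ray(P1,*a);e2,d2=ray(P2,*b)
    A=np.stack([d1,-d2],1);t=np.linalg.lstsq(A,e2-e1,rcond=None)[0]
    p,q=e1+d1*t[0],e2+d2*t[1]; return (p+q)/2,np.linalg.norm(p-q)
def crop(src,dst,x,y,w,h,k):
    im=cv2.imread(src)[y:y+h,x:x+w]; cv2.imwrite(dst,cv2.resize(im,None,fx=k,fy=k,interpolation=cv2.INTER_CUBIC))
E
python3 - <<'E'
from h import *
a=[]
def g(src,x,y,w,h,k):
    im=cv2.imread(src)[y:y+h,x:x+w]; return cv2.resize(im,None,fx=k,fy=k,interpolation=cv2.INTER_CUBIC)
A=g("pics/side0.png",215,250,95,70,4);B=g("pics/side0.png",280,160,95,70,4)
C=g("pics/scene0.png",295,210,95,70,4);D=g("pics/scene0.png",195,150,95,70,4)
cv2.imwrite("pics/c0.png",np.vstack([np.hstack([A,B]),np.hstack([C,D])]))
S=campose("side");W=campose("scene")
print(tri(W,(343,238),S,(259,279)), tri(W,(235,182),S,(318,185)))
print(onz(W,343,240,.0995),onz(S,260,280,.0995))
E
```

```text
(array([0.50174869, 0.24324052, 0.08764684]), np.float64(0.006649957639221927)) (array([ 0.54447417, -0.24221357,  0.0328855 ]), np.float64(0.0006168414605774205))
[0.51929781 0.26104787 0.0995    ] [0.49364194 0.2487654  0.0995    ]
```

View pics/c0.png

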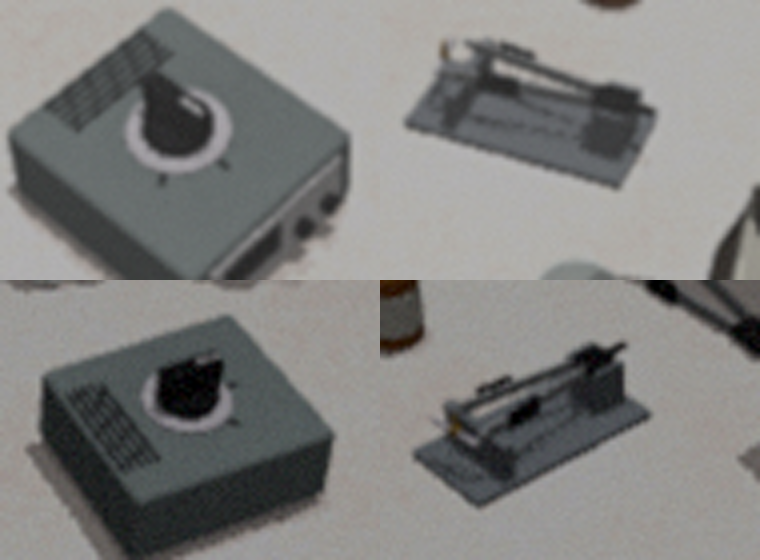

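```bash
python3 - <<'E'
from h import *
S=campose("side");W=campose("scene");s=read_state()
c=(onz(S,260,282,.079)+onz(W,342.5,240,.079))/2; print(onz(S,260,282,.079),onz(W,342.5,240,.079))
for P,l in((S,[(255.8,295),(271.2,291.2)]),(W,[(353,236.3),(354,245.3)])):
    for t in l:
        p=onz(P,*t,.075);print(p,np.degrees(np.arctan2(*(p-c)[1::-1])))
for P,t in((S,(263,277)),(W,(347,229.5))):
    p=onz(P,*t,.1125);print('line',p,np.degrees(np.arctan2(*(p-c)[1::-1])))
# tweezers: pads tops at z~.061: scene left pad, right pad; spine
print('spine',onz(S,280+235/4,160+90/4,.057),onz(W,195+210/4,150+72/4,.057))
print('post', tri(W,(195+75/4,150+147/4),S,(280+65/4,160+48/4)))
print(rot(s["tcp_rot"]))
E
```

```text
[0.49920905 0.24077715 0.079     ] [0.50347265 0.24648523 0.079     ]
[0.49035245 0.27835717 0.075     ] 107.55901674855629
[0.46132055 0.2507932  0.075     ] 169.85379083855867
[0.46412718 0.25299752 0.075     ] 165.87262427233526
[0.4904053  0.28134498 0.075     ] 106.1701334443608
line [0.48601598 0.24585703 0.1125    ] 171.73593784348796
line [0.4885799 0.2462518 0.1125   ] 168.39499425258148
spine [ 0.47638725 -0.25822276  0.057     ] [ 0.4772165  -0.25466883  0.057     ]
post (array([ 0.6314718 , -0.24818282,  0.05290754]), np.float64(0.004863502987580803))
[[ 3.02932737e-01 -9.53011930e-01 -1.37706221e-04]
 [-9.53011501e-01 -3.02932733e-01  9.15725082e-04]
 [-9.14412649e-04 -1.46167493e-04 -9.99999571e-01]]
```

>>> servo_tool(plan="1 -2.7 -4.2 0 0;1 -5.4 -8.4 0 0;1 -8.1 -12.6 0 0;1 -10.8 -16.8 0 0;1 -13.5 -21 0 0")

```text
clock: 0.65
tool_pos: [0.3342, -0.3539, 0.2502]
tcp_rot: [-0.0, 0.807, -0.591, 0.0]
force: [1.3, -0.3, -0.8]
width: 0.0854
```

>>> servo_tool(plan="1 -2.7 -4.2 0 0;1 -5.4 -8.4 0 0;1 -7.4 -11.4 0 0;1 -7.4 -11.4 0 0;1 -7.4 -11.4 0 0")

```text
clock: 1.15
tool_pos: [0.4199, -0.2501, 0.2501]
tcp_rot: [0.0, 0.808, -0.59, -0.0]
force: [0.9, -0.1, -0.0]
width: 0.0854
```

```bash
python3 - <<'E'
from h import *
s=read_state(); im=read_camera("wrist"); cv2.imwrite("pics/w1.png",im[:,:,::-1]); np.save("w1.npy",s,allow_pickle=True)
print(s["tool_pos"],s["clock"],s["dq"].round(3))
E
```

```text
[ 0.41987645 -0.25005801  0.25012094] 1.15 [-0.039 -0.     0.    -0.003  0.001 -0.009]
```

View pics/w1.png

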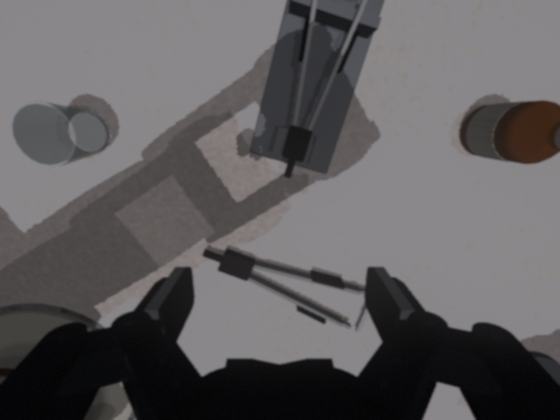

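>>> servo_tool(plan="1 -4.4 -2.2 0 -0.149;1 -8.8 -4.4 0 -0.298;1 -13.2 -6.6 0 -0.447;1 -17.6 -8.8 0 -0.596;1 -22 -11 0 -0.745")

```text
clock: 1.7
tool_pos: [0.4576, -0.007, 0.2505]
tcp_rot: [0.0, 0.967, -0.254, 0.0]
force: [0.4, -0.8, -0.2]
width: 0.0854
```

```bash
cat >> h.py <<'E'
def go(target,head=None):
    s=read_state();M=rot(s["tcp_rot"]);d=M.T@(np.array(target)-s["tool_pos"])*100
    h=np.arctan2(M[1,0],M[0,0]);print("clock",s["clock"],"pos",s["tool_pos"].round(4),"head",np.degrees(h).round(2),"shift cm",d.round(2),"F",s["force"].round(1),"w",s["width"])
    if head is not None: print("turn",-((np.radians(head)-h+np.pi)%(2*np.pi)-np.pi), s["qpos"].round(2))
E
python3 - <<'E'
from h import *
go((.501,.2435,.25),78)
E
```

```text
clock 1.7 pos [ 0.4576 -0.007   0.2505] head -29.46 shift cm [ -8.54 -23.95   0.04] F [ 0.4 -0.8 -0.2] w 0.08538752644923076
turn -1.875572898106931 [-0.18 -0.1   1.69 -0.    1.55  0.33]
```

>>> servo_tool(plan="1 -1.7 -4.7 0 -0.149;1 -3.4 -9.4 0 -0.298;1 -5.1 -14.1 0 -0.447;1 -6.8 -18.8 0 -0.596;1 -8.5 -23.5 0 -0.745")

```text
clock: 2.2
tool_pos: [0.5008, 0.2394, 0.2503]
tcp_rot: [0.0, 0.993, 0.115, 0.0]
force: [1.7, -0.9, 1.1]
width: 0.0851
```

>>> servo_tool(plan="1 0 0 0 -0.149;1 0 0 0 -0.298;1 0 0 0 -0.447;1 0 0 0 -0.596;1 0 0 0 -0.745")

```text
clock: 2.7
tool_pos: [0.5009, 0.2372, 0.2501]
tcp_rot: [-0.0, 0.883, 0.469, -0.0]
force: [0.7, -0.5, 0.2]
width: 0.0854
```

>>> servo_tool(plan="1 0 0 0 -0.149;1 0 0 0 -0.298;1 0 0 0 -0.386;1 0 0 0 -0.386;1 0 0 0 -0.386")

```text
clock: 3.2
tool_pos: [0.5007, 0.2377, 0.2503]
tcp_rot: [-0.0, 0.78, 0.626, -0.0]
force: [-0.3, 0.2, 0.2]
width: 0.0853
```

```bash
python3 - <<'E'
from h import *
go((.501,.2435,.25),78)
s=read_state(); im=read_camera("wrist"); cv2.imwrite("pics/w2.png",im[:,:,::-1]); np.save("w2.npy",s,allow_pickle=True)
E
```

```text
clock 3.2 pos [0.5007 0.2377 0.2503] head 77.56 shift cm [ 0.57 -0.1   0.03] F [-0.3  0.2  0.2] w 0.08525186118380546
turn -0.007666251846754513 [ 0.3   0.11  1.49  0.    1.55 -1.05]
```

View pics/w2.png

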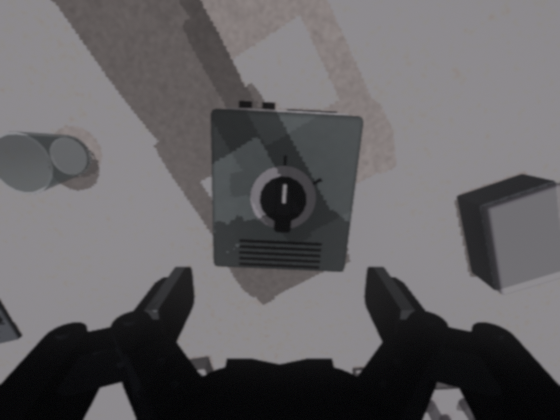

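```bash
python3 - <<'E'
from h import *
im=cv2.imread("pics/w2.png")[140:260,220:350]
im=np.clip(im.astype(float)*2.2,0,255).astype(np.uint8)
cv2.imwrite("pics/c2.png",cv2.resize(im,None,fx=5,fy=5,interpolation=cv2.INTER_CUBIC))
E
```

```text
(no output)
```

View pics/c2.png

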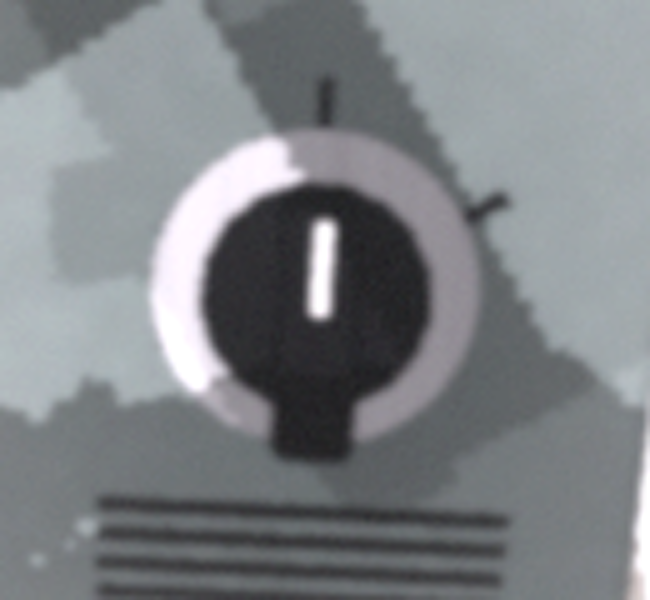

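```bash
python3 - <<'E'
from h import *
s=np.load("w2.npy",allow_pickle=True).item();P=campose("wrist",s)
print(onz(P,283.2,197.4,.078),onz(P,282.7,205,.1125))
a=onz(P,220+318/5,140+318/5,.1125);b=onz(P,220+325/5,140+220/5,.1125);print(a,b,np.degrees(np.arctan2(*(b-a)[1::-1])))
c=onz(P,283.2,197.4,.075);t=onz(P,220+327/5,140+95/5,.075);print(np.degrees(np.arctan2(*(t-c)[1::-1])))
print(onz(P,220+313/5,140+458/5,.1125))
go((.501,.2435,.25),76)
E
```

```text
[0.50006043 0.24298366 0.078     ] [0.49834933 0.24240276 0.1125    ]
[0.4972213  0.24349153 0.1125    ] [0.47960907 0.24855964 0.1125    ] 163.94625931405702
164.68124391087963
[0.52387876 0.23680323 0.1125    ]
clock 3.25 pos [0.5006 0.2379 0.2503] head 77.58 shift cm [ 0.55 -0.08  0.03] F [-0.   0.3 -0.1] w 0.08526847001409445
turn 0.027660843275663538 [ 0.3   0.11  1.49  0.    1.55 -1.05]
```

>>> servo_tool(plan="1 0.5 0 4 0.057;1 0.5 0 8 0.057;1 0.5 0 12 0.057;1 0.5 0 14.7 0.057;1 0.5 0 14.7 0.057")

```text
clock: 3.75
tool_pos: [0.4998, 0.2427, 0.0999]
tcp_rot: [-0.001, 0.796, 0.605, -0.003]
force: [-0.1, 0.0, 0.2]
width: 0.0854
```

>>> servo_tool(plan="-1 0 0 0 0;-1 0 0 0 0;-1 0 0 0 0;-1 0 0 0 0;-1 0 0 0 0")

```text
clock: 4.25
tool_pos: [0.5014, 0.242, 0.1049]
tcp_rot: [0.001, 0.796, 0.606, -0.001]
force: [-10.5, -18.3, 26.9]
width: 0.0148
```

```bash
python3 - <<'E'
from h import *
go((.5,.243,.103),74.3)
E
```

```text
clock 4.25 pos [0.5014 0.242  0.1049] head 74.55 shift cm [ 0.06 -0.16  0.19] F [-10.5 -18.3  26.9] w 0.014832274615867901
turn 0.004365390638231048 [ 0.31  0.21  1.68 -0.    1.26 -0.99]
```

>>> servo_tool(plan="-1 -0.1 0 -0.4 0;-1 -0.1 0 -0.4 0.1;-1 -0.1 0 -0.4 0.22;-1 -0.1 0 -0.4 0.34;-1 -0.1 0 -0.4 0.46")

```text
clock: 4.75
tool_pos: [0.501, 0.2417, 0.1057]
tcp_rot: [0.001, 0.914, 0.406, -0.001]
force: [10.9, -3.8, -25.8]
width: 0.0145
```

>>> servo_tool(plan="-1 0 0 0 0.12;-1 0 0 0 0.24;-1 0 0 0 0.36;-1 0 0 0 0.48;-1 0 0 0 0.57")

```text
clock: 5.25
tool_pos: [0.5011, 0.2418, 0.1057]
tcp_rot: [0.001, 0.991, 0.132, -0.001]
force: [12.0, -4.3, -27.4]
width: 0.0151
```

```bash
python3 - <<'E'
from h import *
go((.5,.243,.103),14.3);print(read_state()["moment"])
E
```

```text
clock 5.25 pos [0.5011 0.2418 0.1057] head 15.22 shift cm [-0.07 -0.15  0.27] F [ 12.   -4.3 -27.4] w 0.015119619672675947
turn 0.01601873001342513 [ 0.31  0.2   1.67 -0.    1.26  0.05]
[-0.44810545 -1.87623604 -0.0455629 ]
```

>>> servo_tool(plan="1 0 0 0.1 0.02;1 0 0 0 0.02;1 0 0 0 0.02;1 0 0 0 0.02;1 0 0 -2 0.02")

```text
clock: 5.75
tool_pos: [0.5001, 0.2423, 0.1257]
tcp_rot: [0.0, 0.992, 0.126, -0.002]
force: [0.5, 0.5, 0.6]
width: 0.0847
```

>>> servo_tool(plan="1 0 0 -4 0;1 0 0 -8 0;1 0 0 -11 0;1 0 0 -11 0;1 0 0 -11 0")

```text
clock: 6.25
tool_pos: [0.5012, 0.2426, 0.2377]
tcp_rot: [-0.0, 0.992, 0.125, 0.001]
force: [-0.5, 0.0, -0.6]
width: 0.0855
```

```bash
python3 - <<'E'
from h import *
go((.5,-.1,.25),0)
s=read_state(); im=read_camera("wrist"); cv2.imwrite("pics/w3.png",im[:,:,::-1])
im=im[140:280,200:360,::-1]
im=np.clip(im.astype(float)*2,0,255).astype(np.uint8)
cv2.imwrite("pics/c3.png",cv2.resize(im,None,fx=4,fy=4,interpolation=cv2.INTER_CUBIC))
E
```

```text
clock 6.25 pos [0.5012 0.2426 0.2377] head 14.41 shift cm [-8.64 33.15 -1.25] F [-0.5  0.  -0.6] w 0.08547222455533462
turn 0.25157697926552025 [0.31 0.12 1.5  0.   1.52 0.06]
```

View pics/c3.png

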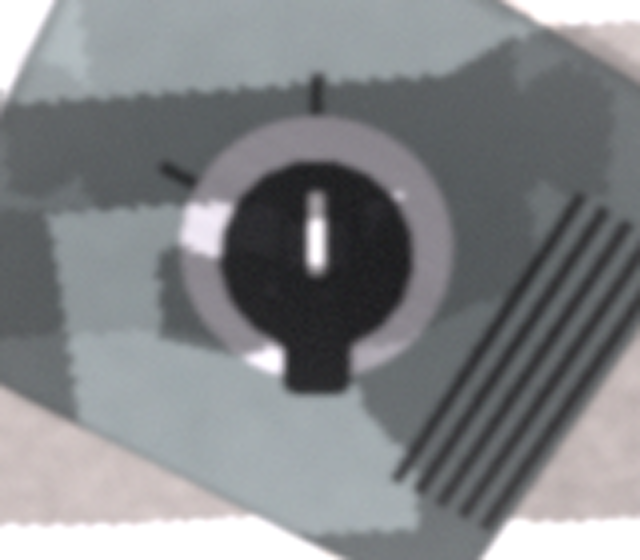

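>>> servo_tool(plan="1 -0.5 4.7 -0.3 0.149;1 -1.1 9.4 -0.6 0.298;1 -1.6 14.1 -0.9 0.447;1 -2.2 18.8 -1.2 0.596;1 -2.7 23.5 -1.2 0.745")

```text
clock: 6.8
tool_pos: [0.5329, 0.0064, 0.2485]
tcp_rot: [0.0, 0.969, -0.247, -0.001]
force: [0.5, -0.1, 0.1]
width: 0.0855
```

```bash
python3 - <<'E'
from h import *
go((.57,-.25,.25),-88)
E
```

```text
clock 6.8 pos [0.5329 0.0064 0.2485] head -28.63 shift cm [15.54 20.73 -0.17] F [ 0.5 -0.1  0.1] w 0.085508496686663
turn 1.036233037768051 [-0.13  0.06  1.54  0.    1.54  0.37]
```

>>> servo_tool(plan="1 3 3.8 0 0.149;1 6 7.6 0 0.298;1 9 11.4 0 0.447;1 12 15.2 0 0.596;1 15 19 0 0.745")

```text
clock: 7.3
tool_pos: [0.575, -0.2321, 0.2478]
tcp_rot: [0.0, 0.812, -0.583, -0.001]
force: [0.5, 0.5, 0.4]
width: 0.085
```

>>> servo_tool(plan="1 1 0 0 0.145;1 1 0 0 0.29;1 1 0 0 0.29;1 1 0 0 0.29;1 1 0 0 0.29")

```text
clock: 7.8
tool_pos: [0.5785, -0.2391, 0.2489]
tcp_rot: [0.0, 0.723, -0.691, -0.0]
force: [0.4, 1.1, 0.9]
width: 0.0852
```

```bash
python3 - <<'E'
from h import *
go((.57,-.25,.25),-88)
s=read_state(); im=read_camera("wrist"); cv2.imwrite("pics/w4.png",im[:,:,::-1]); np.save("w4.npy",s,allow_pickle=True)
E
```

```text
clock 7.8 pos [ 0.5785 -0.2391  0.2489] head -87.35 shift cm [ 1.05  0.9  -0.11] F [0.4 1.1 0.9] w 0.08518589966966163
turn 0.01130106690787347 [-0.52  0.26  1.31  0.    1.57  1.01]
```

View pics/w4.png

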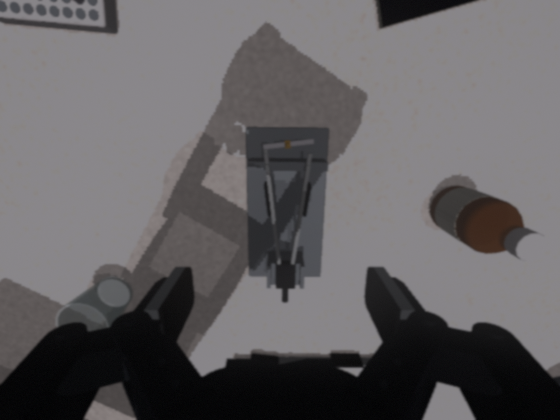

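```bash
python3 - <<'E'
from h import *
im=cv2.imread("pics/w4.png")[120:310,215:365]
im=np.clip(im.astype(float)*2.2,0,255).astype(np.uint8)
cv2.imwrite("pics/c4.png",cv2.resize(im,None,fx=4,fy=3.1,interpolation=cv2.INTER_CUBIC) if 0 else cv2.resize(im,None,fx=3.1,fy=3.1,interpolation=cv2.INTER_CUBIC))
E
```

```text
(no output)
```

View pics/c4.png

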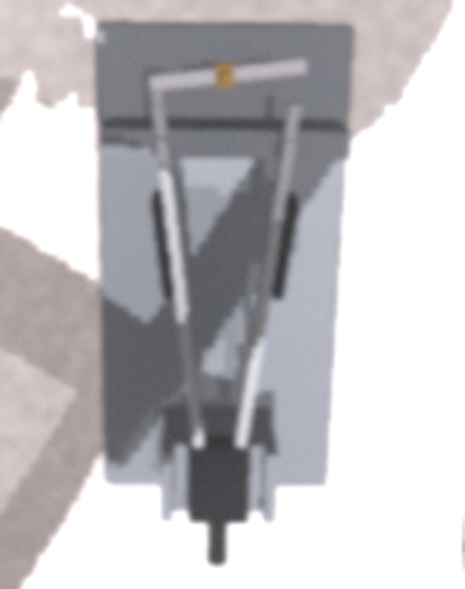

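```bash
python3 - <<'E'
from h import *
s=np.load("w4.npy",allow_pickle=True).item();P=campose("wrist",s)
f=lambda x,y,z:onz(P,215+x/3.1,120+y/3.1,z)
L=f(159,243,.059);Rr=f(288,246,.059);m=(L+Rr)/2;sp=f(218,483,.059)
print(L,Rr,np.linalg.norm(L-Rr),m,sp,np.linalg.norm(m-sp))
d=m-sp;a=np.degrees(np.arctan2(d[1],d[0]));print('axis',a)
# rest axis from base plate edges
q=[f(97,24,.008),f(353,26,.008),f(325,484,.008),f(106,484,.008)]
e=(q[0]+q[1]-q[2]-q[3])/2;print('rest',np.degrees(np.arctan2(e[1],e[0])),sum(q)/4,np.linalg.norm(e))
nl=f(154,85,.054);nr=f(295,106,.054);b0=f(150,82,.054);b1=f(306,66,.054);p=f(225,75,.054)
print(nl,nr,np.linalg.norm(nl-nr),np.linalg.norm(b0-b1),'gap',np.dot(p-nl,b1-b0)/np.linalg.norm(b1-b0))
go([m[0],m[1],.051],a-90)
E
```

```text
[ 0.57290245 -0.2247181   0.059     ] [ 0.57397432 -0.270375    0.059     ] 0.045669481068628656 [ 0.57343839 -0.24754655  0.059     ] [ 0.47867631 -0.25068258  0.059     ] 0.09481395698760425
axis 1.8954416610077405
rest 1.9710694573628331 [ 0.54814679 -0.24873734  0.008     ] 0.19752257812222035
[ 0.62708758 -0.22094246  0.054     ] [ 0.62232082 -0.26953194  0.054     ] 0.04882273571781221 0.05322716099141173 gap 0.0243971281193632
clock 7.85 pos [ 0.5785 -0.2392  0.2491] head -87.4 shift cm [ 0.82  0.54 19.81] F [-0.7  0.3  0.3] w 0.0854313474249785
turn 0.012276692784821464 [-0.52  0.26  1.31  0.    1.57  1.01]
```

>>> servo_tool(plan="1 0.8 0.4 4 0.012;1 0.8 0.4 8 0.012;1 0.8 0.4 12 0.012;1 0.8 0.4 12 0.012;1 0.8 0.4 12 0.012")

```text
clock: 8.35
tool_pos: [0.5751, -0.2477, 0.1304]
tcp_rot: [-0.0, 0.718, -0.696, -0.0]
force: [1.3, -0.3, 0.1]
width: 0.0851
```

```bash
python3 - <<'E'
from h import *
go((.575,-.2475,.051),-88.1)
s=read_state(); im=read_camera("wrist"); cv2.imwrite("pics/w5.png",im[:,:,::-1]); np.save("w5.npy",s,allow_pickle=True)
E
```

```text
clock 8.35 pos [ 0.5751 -0.2477  0.1304] head -88.21 shift cm [-0.02  0.01  7.94] F [ 1.3 -0.3  0.1] w 0.08512640431317964
turn -0.0019555614798139054 [-0.53  0.32  1.48  0.    1.35  1.01]
```

View pics/w5.png

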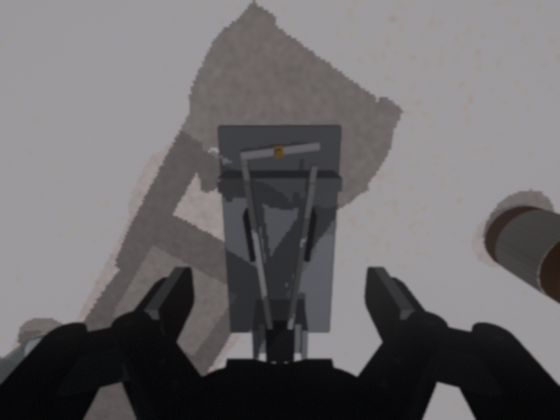

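```bash
python3 - <<'E'
from h import *
s=np.load("w5.npy",allow_pickle=True).item();P=campose("wrist",s)
f=lambda x,y,z:onz(P,x,y,z)
L=f(247,235,.061);Rr=f(311,235,.061);print(L,Rr,(L+Rr)/2)
im=cv2.imread("pics/w5.png")[130:270,220:340]
im=np.clip(im.astype(float)*2.2,0,255).astype(np.uint8)
cv2.imwrite("pics/c5.png",cv2.resize(im,None,fx=4,fy=4,interpolation=cv2.INTER_CUBIC))
E
```

```text
[ 0.57426828 -0.22460349  0.061     ] [ 0.57572519 -0.26948548  0.061     ] [ 0.57499673 -0.24704449  0.061     ]
```

View pics/c5.png

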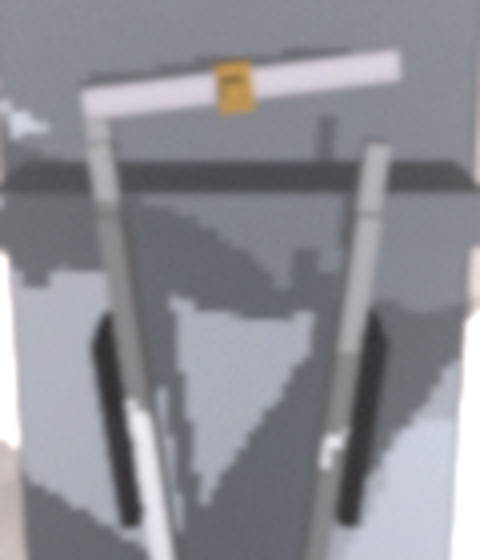

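>>> servo_tool(plan="1 0 0 4 0;1 0 0 7 0;1 0 0 7.9 0;0.2 0 0 7.9 0;0.2 0 0 7.9 0")

```text
clock: 8.9
tool_pos: [0.576, -0.2483, 0.0528]
tcp_rot: [-0.0, 0.718, -0.696, 0.001]
force: [0.0, -0.0, 0.6]
width: 0.0592
```

>>> servo_tool(plan="0.1 0 0 0 0;0.1 0 0 0 0;0 0 0 0 0;0 0 0 0 0;0 0 0 0 0")

```text
clock: 9.4
tool_pos: [0.5763, -0.2485, 0.0532]
tcp_rot: [-0.001, 0.718, -0.696, 0.002]
force: [-0.6, 0.9, 10.4]
width: 0.0429
```

```bash
python3 - <<'E'
from h import *
go((.575,-.2475,.051),-88.1)
s=read_state(); im=read_camera("wrist"); cv2.imwrite("pics/w6.png",im[:,:,::-1]); np.save("w6.npy",s,allow_pickle=True)
E
```

```text
clock 9.4 pos [ 0.5763 -0.2485  0.0532] head -88.29 shift cm [-0.1   0.12  0.22] F [-0.6  0.9 10.4] w 0.04293837517193153
turn -0.0032837171225126305 [-0.53  0.39  1.55  0.    1.2   1.01]
```

View pics/w6.png

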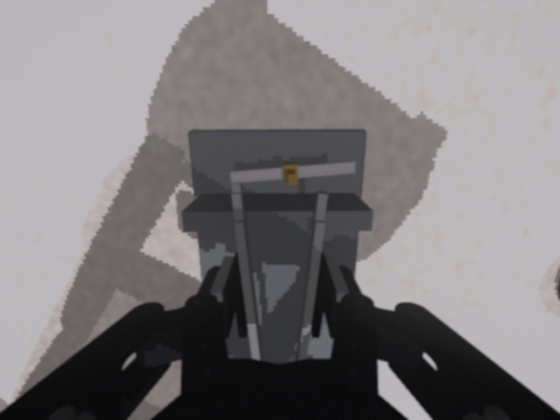

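>>> servo_tool(plan="0 0 0 -0.5 0;0 0 0 -1.5 0;0 0 0 -3 0;0 0 0 -4.5 0;0 0 0 -6 0")

```text
clock: 9.95
tool_pos: [0.5751, -0.2479, 0.1123]
tcp_rot: [-0.0, 0.718, -0.696, 0.0]
force: [0.8, -0.3, -0.1]
width: 0.043
```

>>> servo_tool(plan="0 0 0 -1.5 0;0 0 0 -3 0;0 0 0 -4 0;-0.1 0 0 -4 0;-0.1 0 0 -4 0")

```text
clock: 10.45
tool_pos: [0.5748, -0.2477, 0.15]
tcp_rot: [0.0, 0.718, -0.696, -0.0]
force: [0.3, 0.1, -1.5]
width: 0.0383
```

```bash
python3 - <<'E'
from h import *
go((.575,-.2475,.151),-88.1)
s=read_state(); im=read_camera("wrist"); cv2.imwrite("pics/w7.png",im[:,:,::-1]); np.save("w7.npy",s,allow_pickle=True)
im=read_camera("side"); cv2.imwrite("pics/s7.png",cv2.resize(im[100:240,230:400,::-1],None,fx=4,fy=4))
E
```

```text
clock 10.45 pos [ 0.5748 -0.2477  0.15  ] head -88.29 shift cm [-0.02 -0.02 -0.1 ] F [ 0.3  0.1 -1.5] w 0.038267664399381146
turn -0.0033626796500652034 [-0.53  0.31  1.45  0.    1.38  1.01]
```

View pics/w7.png

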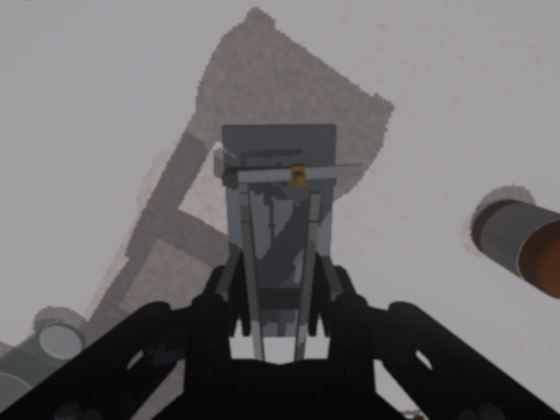

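View pics/s7.png

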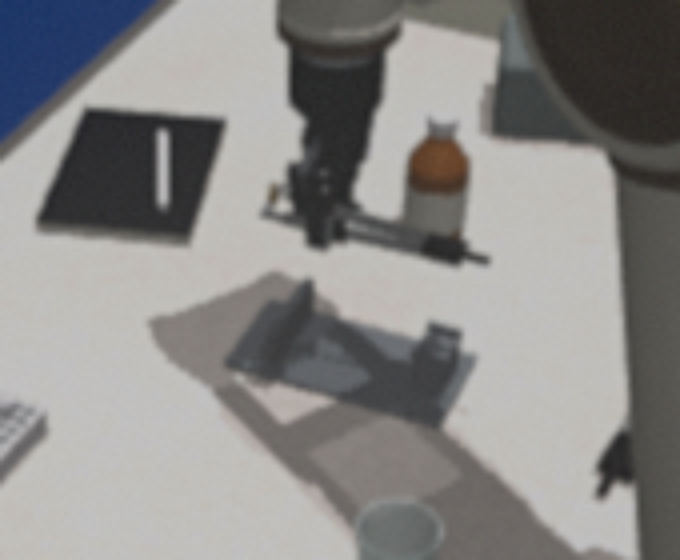

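>>> servo_tool(plan="-0.13 0 0 0 0;-0.16 0 0 0 0;-0.18 0 0 0 0;-0.18 0 0 0 0;-0.18 0 0 0 0")

```text
clock: 11.05
tool_pos: [0.5749, -0.2478, 0.1503]
tcp_rot: [-0.0, 0.718, -0.696, -0.0]
force: [-0.5, 0.2, -1.0]
width: 0.0352
```

```bash
cat > look.py <<'E'
import sys
from h import *
n=sys.argv[1]
go((.575,-.2475,.151),-88.1)
s=read_state(); im=read_camera("wrist")[:,:,::-1]; cv2.imwrite(f"pics/w{n}.png",im); np.save(f"w{n}.npy",s,allow_pickle=True)
c=np.clip(im[155:255,225:375].astype(float)*2.2,0,255).astype(np.uint8)
cv2.imwrite(f"pics/c{n}.png",cv2.resize(c,None,fx=5,fy=5,interpolation=cv2.INTER_CUBIC))
E
python3 look.py 8
```

```text
clock 11.05 pos [ 0.5749 -0.2478  0.1503] head -88.29 shift cm [-0.03 -0.01 -0.07] F [-0.5  0.2 -1. ] w 0.03522261087457857
turn -0.003350454003784087 [-0.53  0.31  1.45  0.    1.38  1.01]
```

View pics/c8.png

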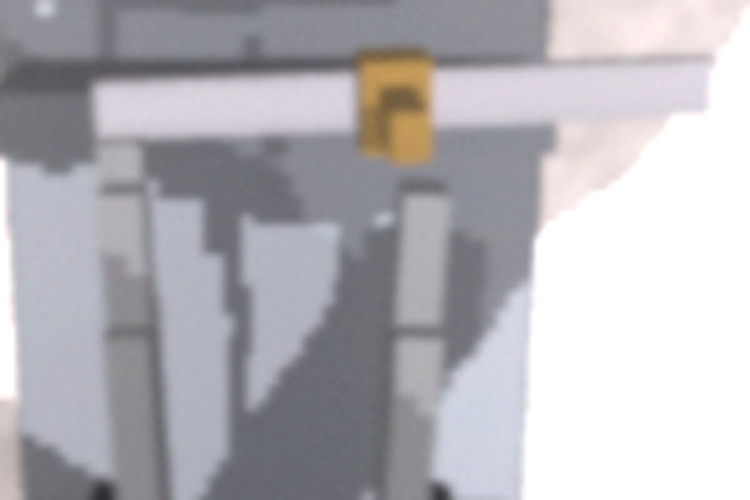

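>>> servo_tool(plan="-0.2 0 0 0 0;-0.22 0 0 0 0;-0.22 0 0 0 0;-0.22 0 0 0 0;-0.22 0 0 0 0")

```text
clock: 11.6
tool_pos: [0.5749, -0.2478, 0.1503]
tcp_rot: [-0.0, 0.718, -0.697, -0.0]
force: [-0.1, 0.3, -1.1]
width: 0.0331
```

```bash
python3 look.py 9
```

```text
clock 11.6 pos [ 0.5749 -0.2478  0.1503] head -88.29 shift cm [-0.03 -0.01 -0.07] F [-0.1  0.3 -1.1] w 0.03312104469947278
turn -0.0033823447151597463 [-0.53  0.31  1.45  0.    1.38  1.01]
```

View pics/c9.png

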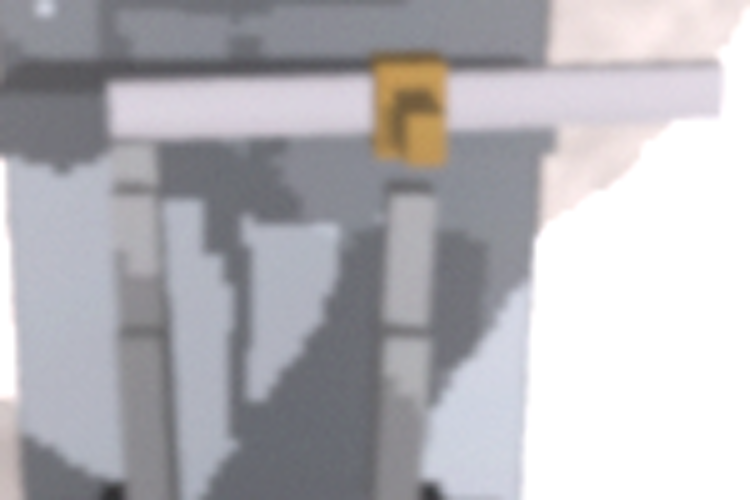

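The nose is in line with the foot of the post to about 0.2 mm. I'll hold still once, then check that the grip is steady and look at the scene before handing in.

>>> servo_tool(plan="-0.22 0 0 0 0;-0.22 0 0 0 0;-0.22 0 0 0 0;-0.22 0 0 0 0;-0.22 0 0 0 0")

```text
clock: 12.15
tool_pos: [0.5749, -0.2478, 0.1503]
tcp_rot: [-0.0, 0.718, -0.697, -0.0]
force: [-0.6, -0.1, -0.9]
width: 0.0334
```

```bash
python3 look.py 10; python3 - <<'E'
from h import *
a=read_camera("scene")[:,:,::-1];b=read_camera("side")[:,:,::-1]
g=lambda im,x,y,w,h,k:cv2.resize(im[y:y+h,x:x+w],None,fx=k,fy=k,interpolation=cv2.INTER_CUBIC)
cv2.imwrite("pics/f.png",np.vstack([np.hstack([g(a,295,210,95,70,4),g(b,215,250,95,70,4)]),np.hstack([g(a,160,110,190,140,2),g(b,260,100,190,140,2)])]))
E
```

```text
clock 12.15 pos [ 0.5749 -0.2478  0.1503] head -88.3 shift cm [-0.03 -0.01 -0.07] F [-0.6 -0.1 -0.9] w 0.03343398293972444
turn -0.0034059897152900476 [-0.53  0.31  1.45  0.    1.38  1.01]
```

View pics/f.png

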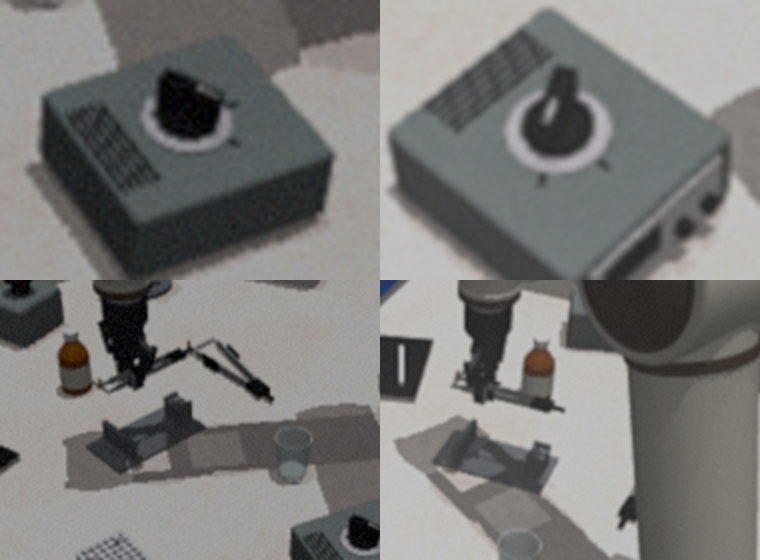

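View pics/c10.png

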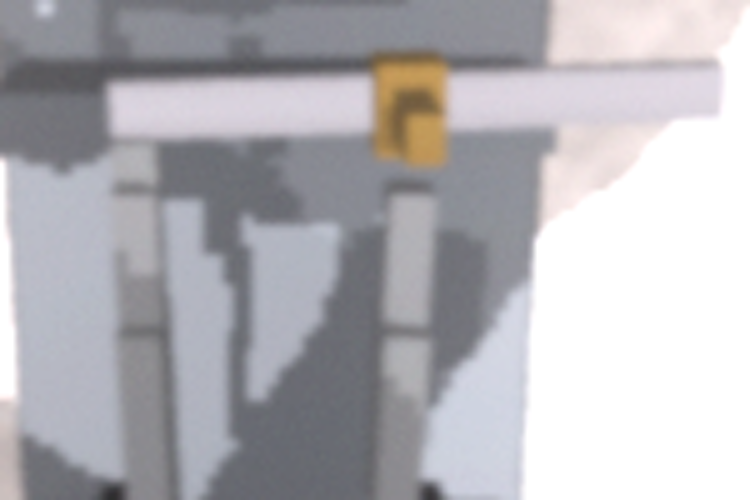

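```bash
python3 -c "
from rig import *
print(close_job())"
```

```text
the job is handed in; nothing more can be done
None
```

The job is handed in at about 12.3 s of the 48 s allowed. The isolator is on, and the tweezers are still held up at the marked gap. Handing in gave no verdict.

- **Isolator:** I gripped the handle and turned it clockwise about 59°. After I let go, its white line pointed straight at the on tick in the wrist picture. The last side view agrees. While closing on the handle, the fingertips pressed on the dial with about 27 N, and I raised them slightly before turning. During the turn the wrist force was about 30 N. Both are below the limits.
- **Tweezers:** I took the smaller pair from the rest by its pads after the isolator was on, and lifted it straight up about 10 cm to a TCP height of 0.150 m. The side and scene views show it about level and clear of the rest.
- **Gap:** I squeezed in steps to a finger opening of 33 mm. In the wrist picture the plain nose is within about 0.2 mm of the middle of the marker foot along the gap bar. The marked gap measures about 24 mm, and the geometry predicts an opening of 33.1 mm for it. A second picture 0.5 s later showed no change.
- **Other things:** The beaker and amber bottle look untouched in the last crops. I did not look at the tube rack or tip box again, but the arm did not go down near them.

No check failed. The opening read 33.1 mm, then 33.4 mm half a second later.

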